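Lay the neck blank down against the stop

ROBOT

A 7-joint arm with a two-finger parallel gripper is mounted at the origin on the work surface. World frame = base frame: x ahead of the robot, y to its left, z up, the work surface at z = 0. Lengths are in m, angles in rad, forces in N, time in s.
With the tool pointing down it reaches from about 0.425 to 0.95 m from the base axis. Payload 4.7 kg.
Tool frame: the origin (TCP) lies between the finger pads; the fingertips stand 25 mm ahead of it and the grasp point (between the pads) lies 6 mm ahead of it; z points along the fingers, y is the line along which they close (so a half turn about z gives the same grasp; the last joint's range is limited). The gripper opens to 85 mm and grips with 20 to 120 N. Pads are 22 mm wide; open, the fingers measure 114 mm over their backs; the gripper's body (76 mm by 85 mm) begins 54 mm behind the grasp point. The pads swing forward as they close: fully open they stand 13 mm farther back than shut.
Start: joints at [-1.325, 0.469, -0.049, 1.532, 0.024, 1.141, -0.082], TCP at [0.183, 0.65, 0.256] pointing down, gripper open.
Joint ranges: [-2.59, 2.59], [-0.33, 1.99], [-1.39, 1.29], [0.1, 2.45], [-1.04, 4.18], [0.21, 1.99], [-2.66, 2.66]. Speed limits (rad/s): [2.57, 2.57, 3.14, 3.14, 3.14, 3.14, 3.14].

INTERFACE

Orientations are given as a 3x3 rotation matrix whose columns are the frame's x, y, z axes.
In Python, from rig import * gives the robot as it stands. Calls block until the motion is done:
- movep(position, orientation): joint-space move of the TCP to a pose.
- move_l(position, attitude=None, feed=0.15, until_force=None): straight line of the TCP; attitude=None keeps the orientation; feed is the mean speed in m/s. With until_force (N) it stops when the force on the tool has changed by that much, and returns True; else False.
- move_joints(angles): joint-space move.
- command_gripper(opening, newtons=None): finger opening in m; newtons is the grip in N (None keeps the last); returns when the fingers have stopped.
- sleep(seconds).
- inverse_kinematics(position, orientation): joint angles nearest the present ones, or None.
- sense(): the state.
- camera(name): name is "scene" or "top" or "wrist"; returns (picture, depth): 420x560x3 uint8, red, green, blue; 420x560 float32, m along the optical axis (not along the pixel's ray), 0 where there is no reading.
- camera_params(name): a dict with "K" (3x3 intrinsics, pixels), "position" and "rotation" of the camera in the world; the wrist camera has in their place "tool_from_camera" (4x4, takes a point from camera to tool coordinates, whose origin is the TCP and whose axes are the flange's). Camera axes: x right, y down, z forward; pixel columns grow to the right and rows downward; lengths in m; the calibration is good to about 2 mm. The wrist camera is an equidistant fisheye: a pixel r from the principal point sees the ray r / f radians off the axis. A picture is of the moment at which its call begins: read the wrist's pose just before it. camera_params takes no time and is no camera call.
A pose or a line that the arm cannot do raises Unreachable and nothing moves.
- finish_job(): hands the job in; it is judged then, once.
The state is a dict: "time_s": time; "joint_pos": joint angles; "qd": joint speeds; "joint_efforts": joint torques, N m; "position": TCP position; "tcp_rot": TCP orientation; "wrist_force": force on the tool from outside, world axes, zero at the start; "ft_torque": the same for the moment, N m; "finger_gap": finger opening in m; "gripper_force": force on a finger pad.
Only numpy, scipy, OpenCV 4.12 (cv2) and the standard library are available. Lean on these libraries where they do the work, as an engineer would, in place of code of your own. Each camera call takes 0.05 s, during which the arm holds its last target. There are 200 camera calls.

TASK

Tip the standing violin neck blank over onto its flat side along the carving board, scroll end away from the red stop, letting it down gently all the way rather than letting it drop. Then push it along the board until its heel end sits flush against the red stop. Do it all by touch with the fingers, without squeezing, pressing hard on or lifting the blank, and leave the glue bottle, jar and gouge alone.

Things in the scene. Friction and masses are not known exactly. Their poses are not given: they have to be found in the camera images.
- board: Fixed carving board, dark wood with grey felt top, 150 (x) x 260 (y) x 50 mm high. Origin at the centre of its underside on the bench; z up. A red stop, 130 (x) x 20 (y) mm, rises 30 mm above the felt along its -y end, inner face at y = -110 mm. The +y end (y = +130 mm) is open and the bench beyond it is free, so an end overhanging it can be reached from beneath.
- stop_face (a point): Middle of the red stop's inner face, level with the felt top (50 mm above the bench); axes as the board's (y points from the stop along the board).
- neck: Loose sawn maple violin neck blank, 225 to 375 g, standing on its heel on the felt, 10 to 40 mm clear of the stop. Origin at the centre of its heel end face (its underside at the start); z runs along its 220 mm length to the scroll. 36 mm thick in y (flat faces at y = -18 and +18 mm all along). At the start its y points along the board, away from the stop, within 0.12 rad.
- neck_top (a point): Middle of the scroll end, 220 mm from the heel face; axes as the blank's. The scroll is a round disc of radius 24 mm lying in the blank's xz plane, 36 mm thick, centred 24 mm below this point. Once tipped towards its own +y, the scroll overhangs the open end of the board by 20 mm or more; pushed home, the blank lies wholly on the board.
- neck_heel (a point): Centre of the heel end face, the same point as the blank's origin; axes as the blank's. The heel is a block 60 (x) x 36 (y) x 36 (z) mm; the shaft above it is 28 to 34 mm wide in x. Tipped towards +y, the blank turns about the heel's +y edge and passes its balance point at about 0.17 rad; its heel face then ends up 45 to 80 mm from the stop.
- glue: Bystander: yellow glue bottle with black nozzle, 56 mm diameter, 150 mm tall, standing on the bench behind the stop. Origin at the centre of its underside.
- jar: Bystander: amber glass jar with black lid, 52 mm diameter, 65 mm tall, on the bench on the board's +x side. Origin at the centre of its underside.
- gouge: Bystander: gouge with round wooden handle, 190 mm long, 22 mm thick, lying on the bench on the board's -x side. Origin under the middle of its length; y along it.
Mind the look-alikes: they are no part of the job. There is more than one size of the neck; the job needs the larger.

How it is judged:
At the end, for the whole second after the job is handed in: The blank lies on its flat side on the felt (within 0.06 rad), scroll end away from the stop, in line with the board (within 0.08 rad), its heel end against the stop (centre of the heel face within 5 mm of the stop's face and within 45 mm of the board's centre line), at rest (angle between the y axis of neck and the z axis of board, either way round below 0.06 rad and angle between the z axis of neck and the y axis of board, either way round below 0.08 rad and y of neck_heel in the frame of board below -0.105 m and y of neck_top in the frame of board above 0.09 m and x of neck_heel in the frame of board between -0.045 and 0.045 m and z of neck_heel in the frame of board between 0.062 and 0.074 m and linear speed of neck below 0.02 m/s and angular speed of neck below 0.1 rad/s); the robot touches nothing.
It fails at once if the blank is squeezed or pressed hard by the fingers (over 35 N) (contact force between the fingers and neck above 35 N).
It fails at once if the blank falls or is flung over instead of being let down gently (turns faster than 3 rad/s, about a 15 mm drop of its scroll end) (angular speed of neck above 3 rad/s).
It fails at once if the blank is lifted: its heel leaves the board by some 10 mm (z of neck_heel in the frame of board above 0.08 m or (angle between neck's own z axis and vertical below 0.35 rad and z of neck_heel in the frame of board above 0.067 m)).
It fails at once if a bystander (glue bottle, jar or gouge) is moved by more than 20 mm or tipped over (distance of any of glue, jar, gouge from where it was at the start of the episode above 0.02 m or angle between any of glue, jar's own z axis and vertical above 0.4 rad).
It also fails if it takes over 70 s, if anything falls off the work surface, if the arm or the gripper's body presses on something with over 40 N, if the wrist force passes 120 N, or if a joint passes its speed limit or range.

## Working session

There is one attempt and no reset: what is moved stays moved. The work goes in short steps, each a Python script; the robot and the scene stay as the last script left them, time stands still between calls to the robot, and variables do not carry over. Pictures are saved under pics/ and viewed, at most 10 in all, crops included, and the job is handed in when it is done.

```bash
mkdir -p pics; ls
python3 - <<'E'
from rig import *
import cv2,numpy as np
for n in ["scene","top"]:
    p,d=camera(n); cv2.imwrite(f"pics/{n}0.png",p[:,:,::-1]); np.save(f"{n}d.npy",d); c=camera_params(n); print(n,c)
print(sense())
E
```

```text
pics
scene {'K': array([[517.40887583,   0.        , 275.34417827],
       [  0.        , 517.40887583, 203.69962064],
       [  0.        ,   0.        ,   1.        ]]), 'position': array([0.88945309, 0.2848887 , 0.87493512]), 'rotation': array([[-0.81341642,  0.47512783, -0.33557007],
       [ 0.58158233,  0.65363013, -0.48428261],
       [-0.01075743, -0.58908505, -0.80799943]])}
top {'K': array([[490.43638517,   0.        , 275.34906168],
       [  0.        , 490.43638517, 211.36233137],
       [  0.        ,   0.        ,   1.        ]]), 'position': array([ 0.46856846, -0.14033602,  1.08816214]), 'rotation': array([[-0.02925625, -0.99047577,  0.13454304],
       [-0.99952393,  0.03030793,  0.00577466],
       [-0.00979738, -0.13431004, -0.99089092]])}
{'time_s': 0.1, 'joint_pos': array([-1.32488494,  0.46937829, -0.0485875 ,  1.53354956,  0.02408508,
        1.14099814, -0.08234485]), 'qd': array([-0.00052268,  0.00031533, -0.00088772, -0.00373393, -0.00047965,
       -0.00060127,  0.00039655]), 'joint_efforts': array([ 8.78830542e-04, -5.11514676e+01, -4.69948165e-02, -2.38388729e+01,
        1.07606052e-02,  4.43090452e-03,  9.93494524e-06]), 'position': array([0.18302963, 0.64922457, 0.25536503]), 'tcp_rot': array([[-9.62468470e-01,  2.71393189e-01, -4.26471991e-04],
       [ 2.71393519e-01,  9.62466977e-01, -1.69570598e-03],
       [-4.97378462e-05, -1.74780528e-03, -9.99998471e-01]]), 'wrist_force': array([-0.63288633, -0.27374133,  0.21008744]), 'ft_torque': array([ 0.04573447,  0.00771847, -0.01906402]), 'gripper_force': 0.0, 'finger_gap': 0.08526902305374054}
```

View pics/scene0.png

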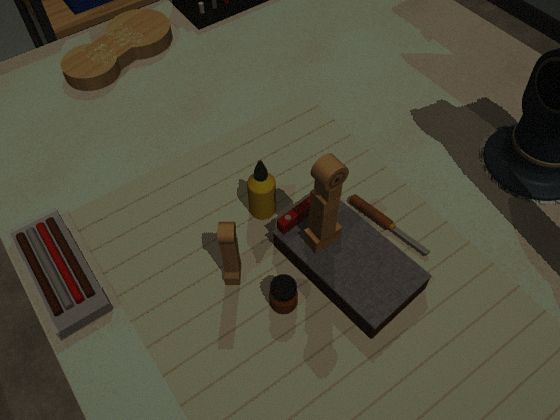

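View pics/top0.png

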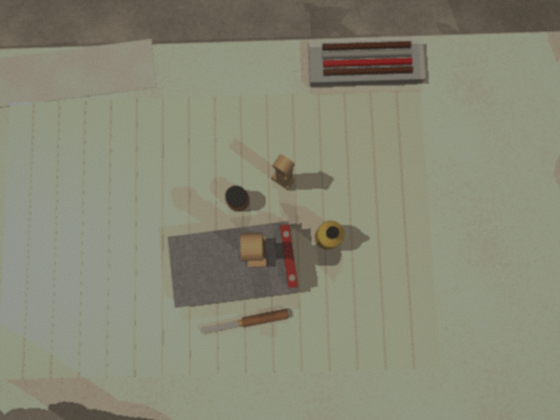

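Two neck blanks are visible. One stands on the board (scene 325,200; top 253,250) and a smaller one stands on the bench (scene 230,250; top 284,170). The one on the board is larger and stands on felt beside the red stop (top 288,255), so it is the target. The crop will confirm this while I take the geometry from depth.

```bash
cat > geo.py <<'E'
import numpy as np,cv2
from rig import camera,camera_params
def cloud(n,d):
    c=camera_params(n);K=c["K"];v,u=np.indices(d.shape)
    P=np.stack([(u-K[0,2])/K[0,0]*d,(v-K[1,2])/K[1,1]*d,d],-1)
    W=P@c["rotation"].T+c["position"]; W[d<=0]=np.nan; return W
E
python3 - <<'E'
from geo import *
p=cv2.imread("pics/scene0.png"); cv2.imwrite("pics/crop.png",cv2.resize(p[140:320,200:440],None,fx=3,fy=3,interpolation=2))
W={n:cloud(n,np.load(n+"d.npy")) for n in ["scene","top"]}
t=W["top"]; im=cv2.imread("pics/top0.png")
def rect(P,name):
    r=cv2.minAreaRect(P[:,:2].astype(np.float32)*1000); print(name,len(P),r,P.mean(0).round(4))
X=t.reshape(-1,3); I=im.reshape(-1,3).astype(int)
roi=np.zeros(im.shape[:2],bool); roi[205:320,155:305]=1; roi=roi.ravel()
f=roi&(abs(X[:,2]-.05)<.008); rect(X[f],"felt")
red=roi&(I[:,2]>90)&(I[:,1]<50)&(abs(X[:,2]-.08)<.01); rect(X[red],"red")
h=roi&(X[:,2]>.15); print(np.percentile(X[h,2],[5,50,95]))
for n in W:
    Y=W[n].reshape(-1,3); c=X[h].mean(0)
    m=(np.hypot(*(Y[:,:2]-c[:2]).T)<.07)
    for a,b in [(.058,.08),(.08,.1),(.1,.2),(.22,.262),(.262,.29)]:
        s=m&(Y[:,2]>a)&(Y[:,2]<b)
        if s.sum()>8: rect(Y[s],f"{n} {a}-{b}")
for nm,(u,v) in dict(jar=(236,197),glue=(333,233),small=(284,163),gouge=(265,318)).items(): print(nm,t[v,u])
E
```

```text
felt 7414 ((526.6104736328125, -36.65007019042969), (201.14907836914062, 259.35308837890625), 5.824965476989746) [ 0.4963 -0.0251  0.0507]
red 225 ((513.1541137695312, -158.37310791015625), (124.87074279785156, 16.335559844970703), 5.581021785736084) [ 0.5065 -0.1587  0.0808]
[0.24534938 0.26679381 0.27166089]
scene 0.058-0.08 481 ((534.7534790039062, -115.82415771484375), (70.49848175048828, 94.22225189208984), 7.0910725593566895) [ 0.5378 -0.1145  0.071 ]
scene 0.08-0.1 440 ((532.994140625, -116.56900787353516), (70.75408172607422, 93.57842254638672), 6.47776985168457) [ 0.535  -0.107   0.0862]
scene 0.1-0.2 1029 ((528.3038940429688, -91.75448608398438), (36.16264343261719, 38.880027770996094), 1.0447107553482056) [ 0.5365 -0.0839  0.1556]
scene 0.22-0.262 524 ((524.2145385742188, -90.8763656616211), (37.79111862182617, 49.755714416503906), 88.62096405029297) [ 0.5324 -0.0816  0.2465]
scene 0.262-0.29 469 ((525.06689453125, -92.14127349853516), (38.23279571533203, 39.012203216552734), 89.24137115478516) [ 0.5273 -0.0901  0.2676]
top 0.058-0.08 93 ((532.3032836914062, -110.2083511352539), (111.55194854736328, 82.50052642822266), 81.33455657958984) [ 0.5283 -0.1512  0.0781]
top 0.08-0.1 295 ((532.4033813476562, -121.70249938964844), (87.09461975097656, 83.38432312011719), 85.45413970947266) [ 0.5177 -0.1288  0.084 ]
top 0.1-0.2 30 ((526.9069213867188, -111.33549499511719), (3.8161633014678955, 33.59626007080078), 83.54815673828125) [ 0.5249 -0.111   0.1496]
top 0.22-0.262 145 ((522.977294921875, -93.4705810546875), (35.97997283935547, 46.59726333618164), 89.48188781738281) [ 0.5202 -0.0947  0.2566]
top 0.262-0.29 470 ((523.857421875, -93.71353149414062), (35.524452209472656, 38.74807357788086), 88.96004486083984) [ 0.5226 -0.0936  0.268 ]
jar [ 0.64042859 -0.05219572  0.06653807]
glue [ 0.55069457 -0.24405197  0.15046623]
small [ 0.68697123 -0.15432906  0.16645413]
gouge [ 0.38491586 -0.10544069  0.02440765]
```

View pics/crop.png

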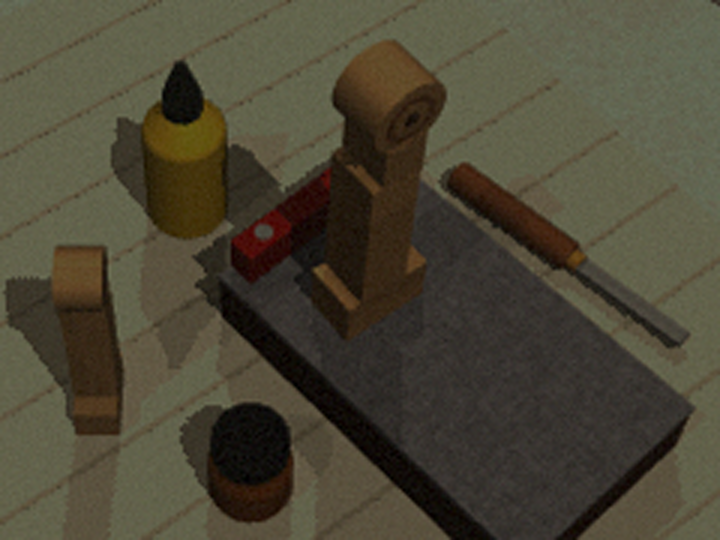

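Confirmed: the blank on the felt is the larger one (about 220 mm, scroll disc at the top), and the bench one is about 165 mm tall. Plan: straddle the scroll with loosely open fingers and follow the tipping arc, ending with the lower finger under the overhang. First I'll check reach along that arc.

```bash
cat > plan.py <<'E'
import numpy as np
from rig import *
psi=np.radians(-0.4); n=np.array([-np.sin(psi),np.cos(psi),0]); Z=np.array([0,0,1.])
a=np.radians(5.6); yb=np.array([-np.sin(a),np.cos(a),0]); xb=np.array([yb[1],-yb[0],0])
stop=np.array([.512,-.1484,.05]); heel=np.array([.525,-.0925,.05]); L=.028
def att(al,s,d=n):
    z=-np.cos(al)*Z-np.sin(al)*d; y=s*(np.cos(al)*d-np.sin(al)*Z); return np.c_[np.cross(y,z),y,z]
def pose(th,s,lagmax=18,up=0.):
    lag=np.radians(lagmax)*np.clip((th-.3)/(np.pi/2-.3),0,1)
    bz=np.cos(th)*Z+np.sin(th)*n; by=np.cos(th)*n-np.sin(th)*Z
    M=heel+.018*n-.018*by+(.22-L/2)*bz
    R=att(th-lag,s); return M-.006*R[:,2]+up*Z,R
E
python3 - <<'E'
from plan import *
for s in (1,-1):
    for th in (0,.4,.8,1.2,np.pi/2):
        p,R=pose(th,s); q=inverse_kinematics(p,R); print(s,th,p.round(3),None if q is None else np.round(q,2))
    for y in (.3,.2,.15):
        p=np.array([.51,y-.08,.085])
        print([None if q is None else np.round(q,2) for q in [inverse_kinematics(p,att(0,s,yb))]])
E
```

```text
1 0 [ 0.525 -0.092  0.262] [-0.49  0.27  0.71  1.89 -0.2   1.05  1.87]
1 0.4 [ 0.526 -0.009  0.252] [-0.52  0.27  0.32  1.91  0.32  1.08  1.19]
1 0.8 [0.526 0.064 0.211] [-0.61  0.43  0.14  1.88  0.56  1.24  0.79]
1 1.2 [0.526 0.116 0.145] [-0.74  0.68  0.13  1.82  0.67  1.39  0.56]
1 1.5707963267948966 [0.527 0.137 0.07 ] [-0.81  0.94  0.14  1.73  0.73  1.52  0.42]
[array([-0.54,  0.49,  0.08,  1.98, -0.06,  0.68,  1.24])]
[array([-0.41,  0.45,  0.13,  2.05, -0.09,  0.65,  1.44])]
[array([-0.36,  0.44,  0.18,  2.07, -0.13,  0.64,  1.57])]
-1 0 [ 0.525 -0.092  0.262] [-0.69  0.34  1.    1.9  -0.32  1.08 -1.14]
-1 0.4 [ 0.526 -0.009  0.252] [-0.89  0.33  0.8   1.93  0.16  1.03 -1.78]
-1 0.8 [0.526 0.064 0.211] [-1.05  0.52  0.74  1.9   0.33  1.11 -2.09]
-1 1.2 [0.526 0.116 0.145] [-1.14  0.8   0.72  1.84  0.37  1.19 -2.27]
-1 1.5707963267948966 [0.527 0.137 0.07 ] [-1.19  1.09  0.72  1.75  0.37  1.27 -2.37]
[array([-0.89,  0.54,  0.54,  2.  , -0.41,  0.72, -1.57])]
[array([-0.77,  0.51,  0.59,  2.07, -0.44,  0.69, -1.36])]
[array([-0.72,  0.51,  0.65,  2.09, -0.48,  0.69, -1.23])]
```

Run:
```python
from plan import *
import cv2
p,R=pose(0,1)
command_gripper(.07,20)
movep(p+[0,0.06,.16],R); move_l(p+[0,0,.09],feed=.15); 
print(move_l(p,feed=.08,until_force=4)); command_gripper(.05)
s=sense(); print(s["time_s"],s["position"]-p,s["finger_gap"],s["wrist_force"],s["gripper_force"])
i,d=camera("scene"); cv2.imwrite("pics/s1.png",cv2.resize(i[60:340,180:460,::-1],None,fx=2,fy=2))
```

```text
False
5.5333 [5.93759819e-05 5.20874318e-06 1.66237130e-04] 0.050088550374444436 [-0.31684818  0.79566103 -0.17533257] 0.0
```

View pics/s1.png

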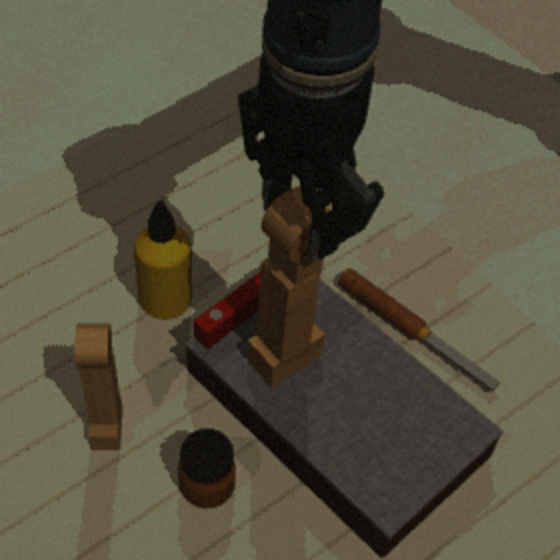

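The fingers straddle the scroll at (290,225) and the blank still stands. Next I'll tip it, monitoring force.

Run:
```python
from plan import *
import cv2
for th in np.r_[np.arange(.06,.85,.075)]:
    p,R=pose(th,1); move_l(p,R,feed=.035 if th<.4 else .045)
    s=sense(); print(round(th,2),round(s["time_s"],1),s["wrist_force"].round(1),round(s["gripper_force"],1))
i,d=camera("scene"); cv2.imwrite("pics/s2.png",cv2.resize(i[60:340,180:460,::-1],None,fx=2,fy=2))
```

```text
0.06 6.1 [-0.6  0.8 -1.1] 0.1
0.14 6.7 [0.5 0.6 0.4] 0.1
0.21 7.3 [-1.3  0.5 -0.2] 0.0
0.29 7.9 [ 0.4 -0.1  0.3] 0.1
0.36 8.5 [ 0.7 -0.   0.9] 0.2
0.44 9.0 [-0.4  0.   0.8] 0.2
0.51 9.5 [0.4 1.8 0.3] 0.3
0.59 10.0 [-0.   0.3  0.1] 0.4
0.66 10.5 [ 0.1  0.7 -0.3] 0.4
0.74 11.0 [-0.1  0.6  0.1] 0.5
0.81 11.5 [ 0.2  1.1 -0.7] 0.5
```

View pics/s2.png

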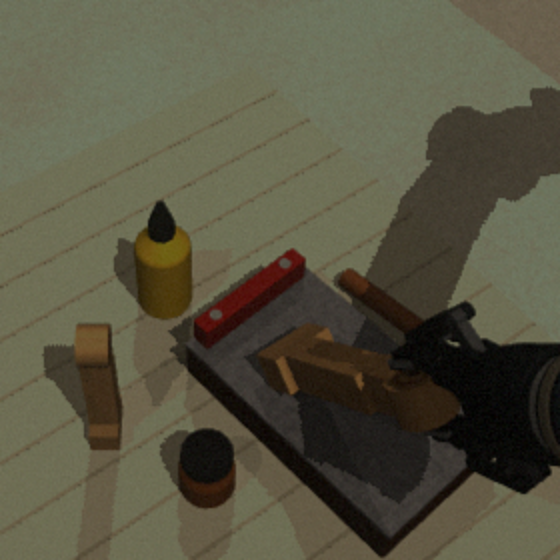

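It is following: tilted about 45° with the heel edge still on the felt at (280,370) and the scroll resting in the hand. I'll continue down.

Run:
```python
from plan import *
import cv2
for th in np.r_[np.arange(.885,1.5,.075),np.pi/2]:
    p,R=pose(th,1,up=0 if th<1.5 else -.0005)
    hit=move_l(p,R,feed=.045 if th<1.2 else .03,until_force=10)
    s=sense(); print(round(th,2),round(s["time_s"],1),s["wrist_force"].round(1),round(s["gripper_force"],1),hit)
    if hit: break
i,d=camera("scene"); cv2.imwrite("pics/s3.png",cv2.resize(i[60:340,180:460,::-1],None,fx=2,fy=2))
```

```text
0.88 12.1 [0.7 1.5 0.4] 0.6 False
0.96 12.6 [0.9 1.3 0.1] 0.7 False
1.03 13.1 [-0.5  2.1 -0.2] 0.7 False
1.11 13.6 [-0.3  1.5 -0.2] 0.7 False
1.18 14.1 [ 0.   1.7 -0.2] 0.8 False
1.26 14.8 [ 0.8 -0.5 -0.2] 0.7 False
1.33 15.4 [-0.9  1.7 -1.5] 0.7 False
1.41 16.1 [-0.1  0.3 -1. ] 0.7 False
1.48 16.8 [-0.3  1.4 -1. ] 0.7 False
1.57 17.5 [-1.   0.5 -0.3] 0.0 False
```

View pics/s3.png

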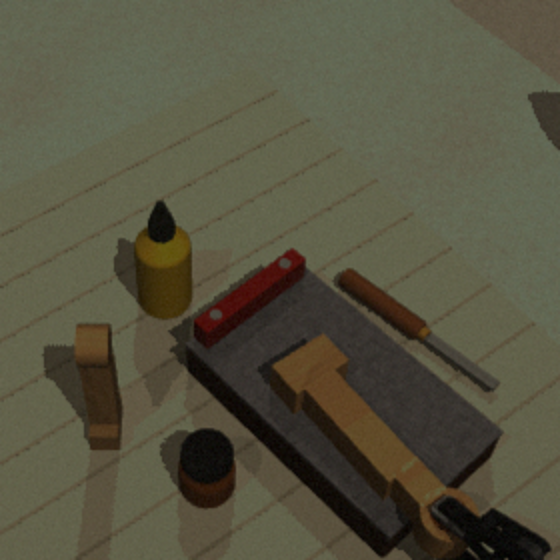

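The blank lies flat with no load on the fingers. I'll back out, close the fingers, get above and measure.

Run:
```python
from plan import *
from geo import *
p=sense()["position"]
print(move_l(p+.07*n,feed=.08,until_force=8)); p=sense()["position"]
move_l(p+.03*n+[0,0,.16],feed=.2); command_gripper(0)
p,d=camera("top"); cv2.imwrite("pics/t4.png",p[:,:,::-1]); X=cloud("top",d).reshape(-1,3)
B=(X-stop); bx,by=B@xb,B@yb; z=X[:,2]
m=(z>.074)&(z<.098)&(by>.02)&(abs(bx)<.09)&(by<.3)
print(m.sum(),sense()["time_s"])
for a0 in np.arange(.06,.3,.02):
    k=m&(by>a0)&(by<a0+.02)
    if k.sum()>5: print(round(a0,2),k.sum(),bx[k].min().round(4),bx[k].max().round(4))
print("ends",by[m].min(),by[m].max(),np.median(z[m]))
```

```text
False
2057 20.1667
0.06 152 -0.0105 0.0483
0.08 285 -0.0097 0.0503
0.1 204 -0.0072 0.0504
0.12 163 0.0111 0.0449
0.14 168 0.0126 0.0474
0.16 166 0.0149 0.0498
0.18 165 0.0175 0.0523
0.2 158 0.0194 0.0526
0.22 138 0.0205 0.0493
0.24 190 0.0151 0.0602
0.26 213 0.0144 0.0614
0.28 55 0.0199 0.0549
ends 0.06702074892805264 0.2888501536954641 0.08666384920999404
```

View pics/t4.png

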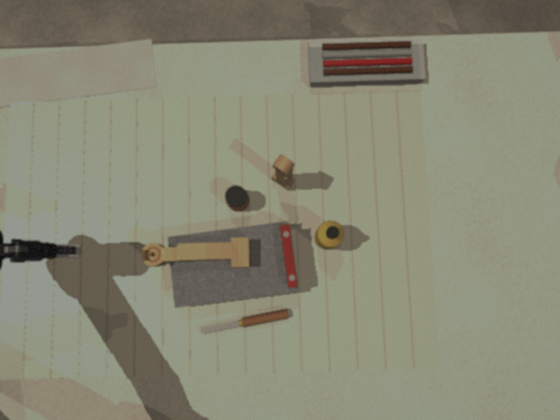

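The blank is flat (top z about 0.086) with heel centre at board x about +19 mm, 67 mm from the stop, and yaw about 0.09 rad. I'll nudge the scroll sideways to align it, then re-measure.

```bash
cat > meas.py <<'E'
from plan import *
from geo import *
def W(bx,by,z): return stop*[1,1,0]+bx*xb+by*yb+[0,0,z]
def meas(name=None):
    p,d=camera("top")
    if name: cv2.imwrite(name,p[:,:,::-1])
    X=cloud("top",d).reshape(-1,3); B=X-stop; bx,by=B@xb,B@yb; z=X[:,2]
    m=(z>.074)&(z<.093)&(by>-.0)&(abs(bx)<.09)&(by<.3)
    rd=(abs(z-.08)<.01)&(by>-.03)&(by<.0)&(abs(bx)<.07); 
    # median-thresholded heel: use shaft midline for yaw
    y0=by[m].min(); mid=[]
    for a0 in np.arange(.06,.19,.01):
        k=m&(by>y0+a0)&(by<y0+a0+.01)
        if k.sum()>20: mid.append((y0+a0+.005,(bx[k].min()+bx[k].max())/2))
    f=np.polyfit(*np.array(mid).T,1)
    print("by ends",y0.round(4),by[m].max().round(4),"yaw slope",f[0].round(3),"x at heel",np.polyval(f,y0).round(4),"x at scroll",np.polyval(f,y0+.22).round(4),"z",np.median(z[m]).round(4),"t",sense()["time_s"])
E
python3 - <<'E'
from meas import *
R=att(0,1,yb)
movep(W(.105,.265,.2),R); move_l(W(.105,.265,.083),feed=.15); move_l(W(.08,.265,.083),feed=.1)
print(move_l(W(.0585,.265,.083),feed=.025,until_force=8)); s=sense(); print(s["wrist_force"])
move_l(W(.1,.265,.083),feed=.1); move_l(W(.06,.36,.2),feed=.25); meas()
E
```

```text
False
[0.15370161 0.12401246 0.96092186]
by ends 0.0666 0.2863 yaw slope -0.041 x at heel 0.0305 x at scroll 0.0214 z 0.0867 t 24.6417
```

Run:
```python
from meas import *
R=att(0,1,yb); x=.0214
move_l(W(x,.33,.1),R,feed=.2); move_l(W(x,.33,.083),feed=.1)
print(move_l(W(x,.262,.083),feed=.03,until_force=8)); s=sense(); print(s["wrist_force"])
move_l(W(x,.285,.083),feed=.1); move_l(W(x,.36,.2),feed=.25); meas()
```

```text
False
[-0.47919465  2.64804282 -0.74470795]
by ends 0.028 0.2481 yaw slope -0.048 x at heel 0.0316 x at scroll 0.0211 z 0.0867 t 29.225
```

Run:
```python
from meas import *
R=att(0,1,yb); x=.023
move_l(W(x,.285,.1),R,feed=.2); move_l(W(x,.285,.083),feed=.1)
print(move_l(W(x,.242,.083),feed=.04,until_force=10)); print(move_l(W(x,.224,.083),feed=.012,until_force=11)); s=sense(); print(s["wrist_force"],(s["position"]-stop)@yb)
sleep(.3)
move_l(W(x,.26,.083),feed=.08); move_l(W(x,.36,.2),feed=.25); meas("pics/t5.png")
```

```text
False
True
[-0.22854682  1.12216668  0.14097477] 0.23337149069020416
by ends 0.0001 0.2185 yaw slope -0.05 x at heel 0.0322 x at scroll 0.0212 z 0.0867 t 34.1083
```

View pics/t5.png

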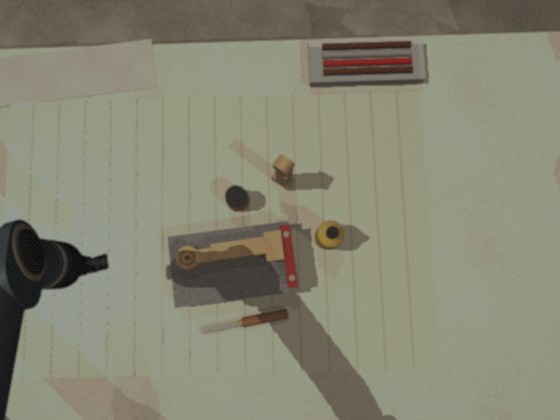

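The blank is at the stop, but the yaw still reads about -0.05 rad. I'll nudge the scroll about 6 mm to +x and push home once more.

Run:
```python
from meas import *
R=att(0,1,yb); Y=.195
move_l(W(-.05,.3,.2),feed=.2); move_l(W(-.05,Y,.12),feed=.2); move_l(W(-.05,Y,.083),feed=.1); move_l(W(-.02,Y,.083),feed=.08)
print(move_l(W(-.0070,Y,.083),feed=.02,until_force=8))
move_l(W(-.05,Y,.083),feed=.08); move_l(W(-.05,Y,.14),feed=.2); move_l(W(.023,.36,.2),feed=.25); meas()
x=.025
move_l(W(x,.285,.1),R,feed=.2); move_l(W(x,.26,.083),feed=.1); 
print(move_l(W(x,.222,.083),feed=.02,until_force=10)); print((sense()["position"]-stop)@yb)
move_l(W(x,.26,.083),feed=.08); move_l(W(x,.36,.2),feed=.25); meas()
p,d=camera("top"); cv2.imwrite("pics/t6.png",cv2.resize(p[200:330,150:350,::-1],None,fx=4,fy=4,interpolation=2))
```

```text
False
by ends 0.0 0.2198 yaw slope -0.024 x at heel 0.0319 x at scroll 0.0266 z 0.0867 t 39.4583
True
0.23369275385410715
by ends 0.0 0.2204 yaw slope -0.028 x at heel 0.0322 x at scroll 0.0261 z 0.0868 t 43.3333
```

View pics/t6.png

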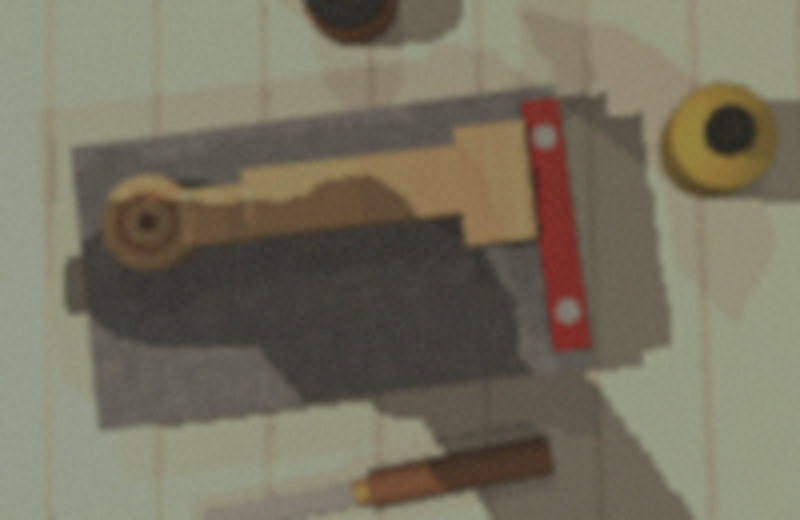

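The heel sits flush along the red stop (532,120–240), parallel to the board, with the bystanders where they were and the arm clear.

```bash
python3 -c "
from rig import *
print(finish_job())"
```

```text
the job is handed in; nothing more can be done
None
```

The job is handed in: the blank was let down gently onto its flat side and pushed home; at the last look it was flush against the red stop, about 0.03 rad off the board's line, with bystanders untouched (no pass/fail result was shown).

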